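# Shut the damp box over an unfired teapot

## Task

The cover of the damp box stands open, leaning back on its hinges, and the unfired teapot inside must not dry out or be jarred. Without gripping anything, tip the cover forward past upright with a fingertip so that it comes down by its own weight, catch it on a finger before it is halfway down, and lower it gently on that finger until it is fully shut. Do not let it drop or slam, do not shove the box, leave the teapot and the things round the box alone, and finish with the hand clear.

Things in the scene. Friction and masses are not known exactly. Their poses are not given: they have to be found in the camera images.
- damp_box: Grey moulded box on the bench, loose but heavy (3.5 kg), 140 deep (its x) x 240 wide (its y) x 110 mm high, walls 5 mm, with a plaster slab in its floor. Origin: centre of the underside; z up; +x points to the hinge side, -x to the open front where the cover's lip comes down. Its yaw varies widely: the front looks somewhere between towards the robot and to the right.
- cover (a joint): Hinge of the cover, rad: 0 = shut on the rim; pi/2 = upright; 1.75 = fully open, leaning back on its stop, where it rests and (within 0.05) starts. Grows as it opens. The hinge is free: in front of upright the cover falls shut by itself in about half a second. The cover: grey panel 7 mm thick (field raised 2.5 mm on top, low ridge below), 246 mm wide, 0.2 to 0.35 kg.
- lip_edge (a point): Middle of the front edge of the cover's pull lip, on the underside, 175 mm from the hinge pin. The lip is 120 mm wide, 7 mm thick and stands out 22 mm beyond the rest of the cover; when shut it overhangs the box's front wall by 30 mm, with its underside 111 mm above the bench, so that a finger has room below it. Its own x points along the cover from the lip to the hinge, y along the edge, z out of the cover's top (back) face.
- cover_hinge (a point): Middle of the hinge pin, on the back rim of the box, 111 mm above the bench and 75 mm behind the box's centre. The pin lies along the box's y axis. The point is fixed to the box and its axes are the box's.
- teapot: Unfired purple-brown clay teapot, 110x169x82 mm, 0.36 kg, standing loose on the slab inside the box with its top 101 mm above the bench. Origin: centre of its foot. Not to be touched.
- needle_cup: Small clay cup full of needle tools, 76x52x72 mm, loose, to the left of the box. Origin: centre of its foot.
- former_tall: Barrel-shaped wooden former, 76 mm across and 76 mm high, loose, to the right of the box. Origin: centre of its foot.
- former_small: Slightly tapered wooden former, 47 mm across and 52 mm high, loose, to the right of the box. Origin: centre of its foot.

How it is judged (in metres and radians):
On the way, in this order (a step that is already met when the one before it is completed fails the run):
1. the cover is tipped forward past upright (value of joint cover below 1.5 rad).
2. the cover is caught on a finger before it is halfway down, and no longer falling (value of joint cover between 0.75 and 1.35 rad and velocity of joint cover above -0.7 rad/s and contact force between the fingers and cover above 0.2 N), for 0.15 s.
At the end, for the whole second after the job is handed in: The cover is fully shut (within 0.03 rad) and at rest, the teapot stands upright within 12 mm of where it stood, and the box and the three things round it are within 20 mm of where they stood (value of joint cover below 0.03 rad and velocity of joint cover between -0.1 and 0.1 rad/s and distance of each of damp_box, needle_cup, former_tall, former_small from where it was at the start of the episode below 0.02 m and distance of teapot from where it was at the start of the episode below 0.012 m and linear speed of teapot below 0.01 m/s and angle between teapot's own z axis and vertical below 0.1 rad); the robot touches nothing.
It fails at once if the cover slams: it meets the rim at over 1.3 rad/s (about 0.23 m/s at the lip) (value of joint cover below 0.08 rad and velocity of joint cover below -1.3 rad/s).
It fails at once if the cover is gripped or struck hard (over 15 N from the fingers) (contact force between the fingers and cover above 15 N).
It fails at once if the box is shoved or lifted by 20 mm (distance of damp_box from where it was at the start of the episode above 0.02 m).
It fails at once if the teapot is touched (contact force between the fingers and teapot above 0.5 N or distance of teapot from where it was at the start of the episode above 0.012 m).
It fails at once if something beside the box is moved by over 20 mm (distance of any of needle_cup, former_tall, former_small from where it was at the start of the episode above 0.02 m).
It also fails if it takes over 48 s, if anything falls off the work surface, if the arm or the gripper's body presses on something with over 40 N, if the wrist force passes 120 N, or if a joint passes its speed limit or range.

## Robot

A 6-joint arm with a two-finger parallel gripper is mounted at the origin on the work surface; the furniture and walls round the work are solid. World frame = base frame: x ahead of the robot, y to its left, z up, the work surface at z = 0. Lengths are in mm, angles in rad, forces in N, time in s.
With the tool pointing down it reaches from about 350 to 875 mm from the base axis. Payload 4.2 kg.
Tool frame: the origin (TCP) lies at the very end of the fingers, on their centre line; the grasp point (between the pads) lies 19 mm behind it; z points along the fingers, y is the line along which they close (so a half turn about z gives the same grasp; the last joint's range is limited). The gripper opens to 85 mm and grips with 20 to 120 N. Pads are 22 mm wide; open, the fingers measure 114 mm over their backs; the gripper's body (76 mm by 85 mm) begins 54 mm behind the grasp point. The pads swing forward as they close: fully open they stand 13 mm farther back than shut.
Start: joints at [1.531, 0.385, 0.008, 0, -1.194, -0.259], TCP at [183.951, 597.295, 231.312] pointing down, gripper open.
Joint ranges: [-3.14, 3.14], [-1.21, 2.06], [-1.07, 1.41], [-3.16, 2.05], [-2.99, -0.16], [-3.1, 3.1]. Speed limits (rad/s): [2.79, 2.79, 3.14, 3.14, 3.14, 3.14].

## Interface

Orientations are given as a unit quaternion [x, y, z, w].
In Python, from bench import read_state, get_image, camera_model, job_done gives the robot as it stands.
- The arm moves only by the shell command python3 -m handwheel 'ROWS'. ROWS is JSON, a list of rows, each a list of 7 numbers: the shift along the tool's x, y, z in m, then the turn, a rotation vector about the tool's x, y, z in rad, then the gripper's target within -1 to 1 (fully open at 1, half-way at 0, shut at -1). In form: [[dx, dy, dz, wx, wy, wz, jaw], ...]. A call has 1 to 10 rows; each row is the pose to reach, as a shift and turn from the pose commanded when the call began, along the tool's axes at that moment; what a row does not reach only later rows make up. A row lasts 1/8 s, in which the tool goes at most 62.5 mm and 10.7 degrees, less where a joint would pass 70% of its speed; a pose out of reach is approached as far as the arm can. A call with a gripper value outside its range is refused whole. The fingers move at their own pace and stop on an object; the grip force is fixed at half the most. Time passes only in rows, so rows that repeat a pose let the fingers close. It gives the time, the measured TCP pose, the force, the opening and the grip force at its end, in the units of the state.
- read_state(): the state, without advancing time (a new reading comes with each control period).
- get_image(name): name is "scene" or "top"; returns (picture, depth): 400x640x3 uint8, blue, green, red; 400x640 float32, mm along the optical axis (not along the pixel's ray), 0 where there is no reading.
- camera_model(name): a dict with "K" (3x3 intrinsics, pixels), "dist" ([k1, k2, p1, p2, k3] as OpenCV has them; the pictures are not rectified), "rvec" (rotation vector, rad) and "tvec" (3), from world to camera coordinates, as OpenCV has them. Camera axes: x right, y down, z forward; pixel columns grow to the right and rows downward; lengths in mm; the calibration is good to about 2 mm. A picture is of the moment at which its call begins. camera_model takes no time and is no camera call.
- job_done(): hands the job in; it is judged then, once.
The state is a dict: "clock": time; "joints": joint angles; "joint_vel": joint speeds; "joint_efforts": joint torques, N m; "position": TCP position; "ee_rot": TCP orientation; "contact_force": force on the tool from outside, world axes, zero at the start; "wrist_torque": the same for the moment, N m; "gripper_width": finger opening in mm; "grasp_force": force on a finger pad.
Only numpy, scipy, OpenCV 4.12 (cv2) and the standard library are available. Lean on these libraries where they do the work, as an engineer would, in place of code of your own. Each camera call takes 0.05 s, during which the arm holds its last target. There are 200 camera calls.

## Working session

There is one attempt and no reset: what is moved stays moved. The work goes in short steps, Python scripts to look and compute and a shell command to move; the robot and the scene stay as the last step left them, time stands still between calls to the robot, and variables do not carry over. Pictures are saved under pics/ and viewed, at most 10 in all, crops included, and the job is handed in when it is done.

```bash
mkdir -p pics; ls; python3 - <<'E'
from bench import *
import cv2,numpy as np
s=read_state();print(s)
for n in("scene","top"):
    p,d=get_image(n);cv2.imwrite(f"pics/{n}0.png",p);np.save(f"{n}0.npy",d);print(n,camera_model(n))
E
```

```text
pics
{'clock': 0.0, 'joints': array([ 1.53062154e+00,  3.85583069e-01,  6.60550783e-03, -5.18213787e-04,
       -1.19398017e+00, -2.58610131e-01]), 'joint_vel': array([ 0.00015121, -0.00015961,  0.0005612 , -0.00107817, -0.00164311,
       -0.00046901]), 'joint_efforts': array([-2.42169881e-04, -3.92290986e+01,  1.88402635e+01,  4.18642849e+00,
       -4.65029996e-03, -2.88558489e-06]), 'position': array([183.77289231, 596.75548518, 230.19476914]), 'ee_rot': array([ 9.88846845e-01, -1.48931831e-01, -1.21592898e-04,  1.10051248e-03]), 'contact_force': array([-0.59238322, -0.26455384, -0.35923279]), 'wrist_torque': array([ 0.05638898, -0.00165393, -0.02262553]), 'grasp_force': 0.0, 'gripper_width': 85.41146406855587}
scene {'K': array([[457.01337008,   0.        , 315.96950118],
       [  0.        , 457.01337008, 197.89038261],
       [  0.        ,   0.        ,   1.        ]]), 'dist': array([-0.00780552,  0.        ,  0.        ,  0.        ,  0.        ]), 'rvec': array([ 1.45078816,  2.43272903, -0.61355995]), 'tvec': array([ 251.58558773, -317.73503623, 1558.63113261])}
top {'K': array([[447.66178782,   0.        , 316.94939862],
       [  0.        , 447.66178782, 200.78722917],
       [  0.        ,   0.        ,   1.        ]]), 'dist': array([-0.01455071,  0.        ,  0.        ,  0.        ,  0.        ]), 'rvec': array([ 2.10305046, -2.16384211,  0.17534115]), 'tvec': array([  -4.31703119,  501.26279538, 1394.43723502])}
```

View pics/scene0.png

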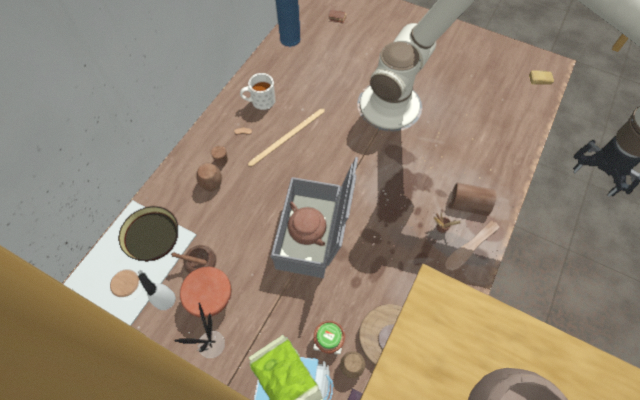

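View pics/top0.png

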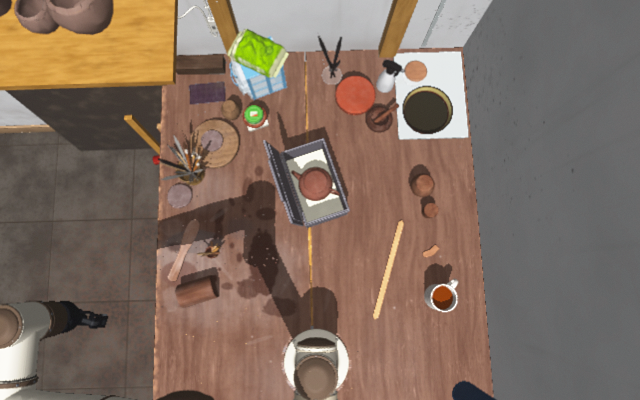

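The top view shows the box at about (312,182) with its cover along the left edge, from (268,145) to (300,222). The front faces image right (-y) and slightly down. The formers are at (423,187) and the small clay cup at (210,248). Next I'll fit the box from the depth.

```bash
cat >h.py <<'E'
import cv2,numpy as np
from bench import *
def cloud(n,d):
    c=camera_model(n);R=cv2.Rodrigues(c["rvec"])[0]
    v,u=np.mgrid[:400,:640];uv=np.stack([u,v],-1).reshape(-1,1,2).astype(np.float64)
    r=cv2.undistortPoints(uv,c["K"],c["dist"]).reshape(-1,2)
    P=np.c_[r,np.ones(len(r))]*d.reshape(-1,1)
    return ((P-c["tvec"].reshape(3))@R).reshape(400,640,3)
E
python3 - <<'E'
from h import *
for n,(u0,u1,v0,v1) in(("top",(255,360,130,235)),("scene",(265,365,150,285))):
    P=cloud(n,np.load(n+"0.npy"))[v0:v1,u0:u1].reshape(-1,3)
    print(n,"bench z",np.median(P[(abs(P[:,2])<15),2]))
    rim=P[(P[:,2]>98)&(P[:,2]<122)]
    cov=P[(P[:,2]>140)&(P[:,2]<330)]
    for nm,Q in(("rim",rim),("cov",cov)):
        r=cv2.minAreaRect(Q[:,:2].astype(np.float32));print(nm,len(Q),r,cv2.boxPoints(r).round().tolist(),Q[:,2].max())
    for a,b in((125,150),(150,180),(180,210),(210,240),(240,265),(265,300)):
        Q=P[(P[:,2]>a)&(P[:,2]<b)]
        if len(Q)>5:
            m=Q.mean(0);w,V=np.linalg.eigh(np.cov(Q[:,:2].T));t=Q[:,:2]@V[:,1];print(a,b,len(Q),m.round(),V[:,1].round(3),np.ptp(t).round(), w.round())
P=cloud("top",np.load("top0.npy"))
for u,v in((423,182),(430,209),(214,246),(210,250)):print(u,v,P[v,u])
E
```

```text
top bench z 0.7697889528778233
rim 871 ((553.3793334960938, -8.569023132324219), (244.4986572265625, 150.89773559570312), 17.450225830078125) [[414.0, 27.0], [459.0, -117.0], [693.0, -44.0], [647.0, 100.0]] 121.53712354680044
cov 980 ((526.3980712890625, 79.41546630859375), (245.90699768066406, 35.401329040527344), 17.26961898803711) [[404.0, 60.0], [414.0, 26.0], [649.0, 99.0], [639.0, 133.0]] 288.24213550387384
125 150 198 [528.  63. 135.] [-0.955 -0.295] 242.0 [   6. 4823.]
150 180 149 [527.  69. 166.] [-0.955 -0.296] 244.0 [3.000e+00 4.949e+03]
180 210 165 [522.  73. 196.] [-0.956 -0.295] 244.0 [3.000e+00 5.289e+03]
210 240 103 [520.  77. 220.] [-0.956 -0.295] 243.0 [2.000e+00 5.783e+03]
240 265 331 [522.  85. 254.] [-0.955 -0.295] 246.0 [  13. 5986.]
265 300 175 [519.  90. 279.] [-0.953 -0.304] 181.0 [   8. 1517.]
scene bench z 0.965831538145539
rim 1179 ((554.4309692382812, -11.640655517578125), (246.50929260253906, 154.85804748535156), 18.175792694091797) [[413.0, 23.0], [461.0, -124.0], [696.0, -47.0], [647.0, 100.0]] 119.57942044464917
cov 987 ((526.7849731445312, 76.96951293945312), (246.29324340820312, 36.06550598144531), 17.076040267944336) [[404.0, 58.0], [414.0, 24.0], [650.0, 96.0], [639.0, 130.0]] 287.48292647636015
125 150 211 [536.  61. 134.] [-0.954 -0.301] 233.0 [   6. 4769.]
150 180 140 [543.  71. 165.] [-0.954 -0.301] 235.0 [4.000e+00 5.803e+03]
180 210 157 [541.  76. 195.] [-0.953 -0.302] 235.0 [4.000e+00 5.965e+03]
210 240 78 [557.  85. 220.] [-0.95  -0.312] 244.0 [6.000e+00 7.784e+03]
240 265 354 [538.  86. 254.] [-0.954 -0.3  ] 246.0 [  14. 6052.]
265 300 206 [527.  90. 280.] [-0.955 -0.296] 213.0 [   9. 1417.]
423 182 [ 546.68145927 -355.74770496   70.47901345]
430 209 [ 462.03043497 -375.85736799   54.80061095]
214 246 [366.04854594 312.58627353  33.86680871]
210 250 [355.70522269 332.70037398   2.7518927 ]
```

```bash
cat >>h.py <<'E'
from scipy.spatial.transform import Rotation as Ro
f=np.array([.297,-.955,0]);f/=np.linalg.norm(f);e=np.array([-f[1],f[0],0]);U=np.array([0,0,1.])
H=np.array([532.,59.,111.])   # hinge middle
REC=5.                        # tips this far behind the TCP when half open
def pose(tip,alpha,w,which):  # tip=(fwd,up) of inner tip of finger 'front'/'back' from hinge
    z=-np.cos(alpha)*f-np.sin(alpha)*U; y=np.sin(alpha)*f-np.cos(alpha)*U
    p=H+tip[0]*f+tip[1]*U+(-w/2 if which=="front" else w/2)*y+REC*z
    return p,Ro.from_matrix(np.c_[np.cross(y,z),y,z])
def delta(p,R,p0=None,R0=None):
    s=read_state()
    if p0 is None:p0,R0=s["position"],Ro.from_quat(s["ee_rot"])
    return (R0.inv().apply(p-p0)/1000).round(4),(R0.inv()*R).as_rotvec().round(3)
def lip(t,n=0):return np.array([175*np.cos(t)-n*np.sin(t),175*np.sin(t)+n*np.cos(t)]) # n = out of top face
E
python3 - <<'E'
from h import *
a=np.radians(55);w=38
z2=np.array([-np.cos(a),-np.sin(a)]);y2=np.array([np.sin(a),-np.cos(a)])
# centre of tips 70 mm up the tool axis above the lip, then inserted s=15 with gap centred
for s in(-70,15):
    c=lip(1.75,3.5)+s*z2
    p,R=pose(c+w/2*y2,a,w,"front");print(s,p.round(1),*delta(p,R))
p,R=pose(lip(1.75,3.5)-70*z2+w/2*y2,a,w,"front")
print("rot only",R.as_quat())
E
```

```text
-70 [532.8  56.5 335.8] [ 0.4926  0.4138 -0.1046] [ 0.594 -0.183 -0.582]
15 [518.3 103.  266.2] [ 0.4651  0.3734 -0.035 ] [ 0.594 -0.183 -0.582]
rot only [ 0.94289965  0.14323501 -0.04516182 -0.29729512]
```

```bash
python3 -m handwheel '[[0.02,0.02,-0.05,0.05,-0.02,-0.05,-0.1],[0.06,0.05,-0.1,0.12,-0.04,-0.12,-0.1],[0.1,0.09,-0.14,0.2,-0.06,-0.19,-0.1],[0.15,0.13,-0.16,0.27,-0.08,-0.27,-0.1],[0.2,0.17,-0.16,0.35,-0.11,-0.34,-0.1],[0.25,0.21,-0.16,0.43,-0.13,-0.42,-0.1],[0.3,0.25,-0.16,0.52,-0.16,-0.51,-0.1],[0.35,0.29,-0.16,0.594,-0.183,-0.582,-0.1],[0.4,0.33,-0.16,0.594,-0.183,-0.582,-0.1],[0.45,0.37,-0.16,0.594,-0.183,-0.582,-0.1]]'
cat >t.py <<'E'
from h import *
s=read_state();print(s["clock"],s["position"].round(1),s["gripper_width"].round(1),s["contact_force"].round(2),s["joints"].round(2))
a=np.radians(55);w=s["gripper_width"]
z2=np.array([-np.cos(a),-np.sin(a)]);y2=np.array([np.sin(a),-np.cos(a)])
for q in(-70,15):
    p,R=pose(lip(1.75,3.5)+q*z2+w/2*y2,a,w,"front");print(q,p.round(1),*delta(p,R))
E
python3 t.py
```

```text
clock: 1.35
position: [479.8, 147.5, 390.9]
ee_rot: [0.943, 0.143, -0.045, -0.298]
contact_force: [0.0, 1.5, 1.3]
gripper_width: 38.2
grasp_force: 0.0Traceback (most recent call last):
  File "t.py", line 2, in <module>
    s=read_state();print(s["clock"],s["position"].round(1),s["gripper_width"].round(1),s["contact_force"].round(2),s["joints"].round(2))
                                                           ^^^^^^^^^^^^^^^^^^^^^^^^
AttributeError: 'float' object has no attribute 'round'
```

```bash
sed -i 's/s\["gripper_width"\].round(1)/s["gripper_width"]/' t.py; python3 t.py
```

```text
1.35 [479.8 147.5 390.9] 38.21944284148344 [0.   1.49 1.33] [ 0.22  0.16  0.18 -0.61 -1.63  1.63]
-70 [532.8  56.5 335.8] [ 0.0236  0.1156 -0.014 ] [-0.002 -0.001 -0.   ]
15 [518.3 103.  266.2] [0.0235 0.1158 0.071 ] [-0.002 -0.001 -0.   ]
```

```bash
python3 -m handwheel '[[0,0,0,0,0,0,-0.1],[0,0,0,0,0,0,-0.1]]'; python3 t.py
```

```text
clock: 1.6
position: [478.8, 149.8, 390.6]
ee_rot: [0.943, 0.143, -0.045, -0.298]
contact_force: [-0.1, 0.7, 0.5]
gripper_width: 38.8
grasp_force: 0.0
1.6 [478.8 149.8 390.6] 38.76912834980361 [-0.09  0.65  0.47] [ 0.22  0.16  0.18 -0.61 -1.63  1.62]
-70 [532.8  56.5 335.8] [ 0.0239  0.1176 -0.0157] [-0.002  0.    -0.   ]
15 [518.3 103.  266.2] [0.0239 0.1177 0.0693] [-0.002  0.    -0.   ]
```

```bash
python3 -m handwheel '[[0.008,0.04,-0.01,0,0,0,-0.1],[0.016,0.08,-0.016,0,0,0,-0.1],[0.024,0.117,-0.016,0,0,0,-0.1],[0.024,0.117,-0.016,0,0,0,-0.1],[0.024,0.117,-0.016,0,0,0,-0.1]]'; python3 t.py; python3 - <<'E'
from h import *
a=[]
for n in("scene","top"):
    p,d=get_image(n)
    c=camera_model(n)
    for q in(H,*[H+lip(1.75)[0]*f+lip(1.75)[1]*U+k*e for k in(-60,60)],read_state()["position"]):
        x=cv2.projectPoints(q,c["rvec"],c["tvec"],c["K"],c["dist"])[0].ravel();cv2.circle(p,tuple(int(t) for t in x.round()),1,(0,255,0),-1)
    u,v=(240,110) if n=="scene" else(230,100)
    a.append(cv2.resize(p[v:v+150,u:u+130],None,fx=3,fy=3))
cv2.imwrite("pics/a.png",np.hstack(a))
E
```

```text
clock: 2.22
position: [532.6, 58.2, 337.9]
ee_rot: [0.942, 0.145, -0.045, -0.298]
contact_force: [0.8, -0.1, 0.4]
gripper_width: 38.5
grasp_force: 0.0
2.225 [532.6  58.2 337.9] 38.46471764625336 [ 0.78 -0.09  0.35] [ 0.05  0.29  0.22 -0.59 -1.66  1.83]
-70 [532.8  56.5 335.8] [-0.0003  0.0026  0.0007] [-0.002 -0.     0.003]
15 [518.3 103.  266.2] [-0.0004  0.0027  0.0857] [-0.002 -0.     0.003]
```

View pics/a.png

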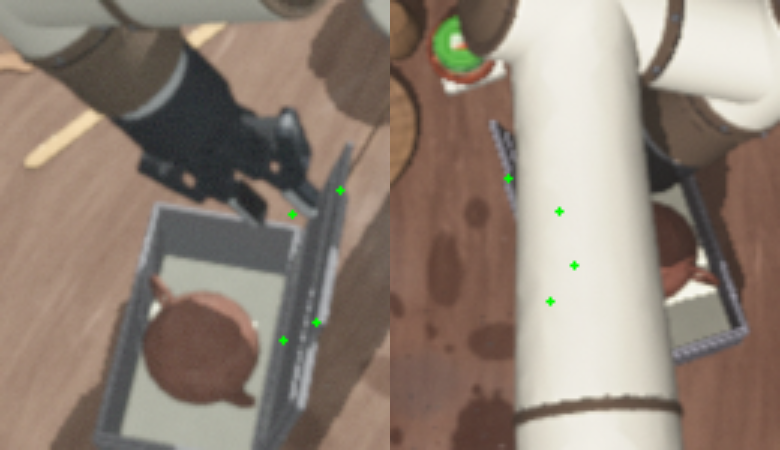

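The crop shows the jaws straddling the lip: front finger at about (250,215) and back finger at about (310,205), with the projected lip marks on the cover edge. Next is to open slightly, shift forward and insert.

```bash
python3 -m handwheel '[[0,0.013,0,0,0,0,0.1],[0,0.013,0.02,0,0,0,0.1],[0,0.013,0.04,0,0,0,0.1],[0,0.013,0.055,0,0,0,0.1],[0,0.013,0.065,0,0,0,0.1],[0,0.013,0.075,0,0,0,0.1],[0,0.013,0.085,0,0,0,0.1],[0,0.013,0.086,0,0,0,0.1]]'; python3 t.py; python3 - <<'E'
from h import *
p,d=get_image("scene")
cv2.imwrite("pics/b.png",cv2.resize(p[110:260,240:400],None,fx=4,fy=4))
E
```

```text
clock: 3.32
position: [521.3, 94.1, 258.6]
ee_rot: [0.943, 0.144, -0.045, -0.298]
contact_force: [-0.3, 0.3, 0.2]
gripper_width: 47.0
grasp_force: 0.0
3.325 [521.3  94.1 258.6] 47.01626376276036 [-0.28  0.26  0.19] [ 0.11  0.32  0.06 -0.6  -1.47  1.87]
-70 [532.8  56.5 335.8] [-0.0002 -0.0122 -0.0858] [-0.002  0.001  0.001]
15 [518.3 103.  266.2] [-0.0002 -0.012  -0.0008] [-0.002  0.001  0.001]
```

View pics/b.png

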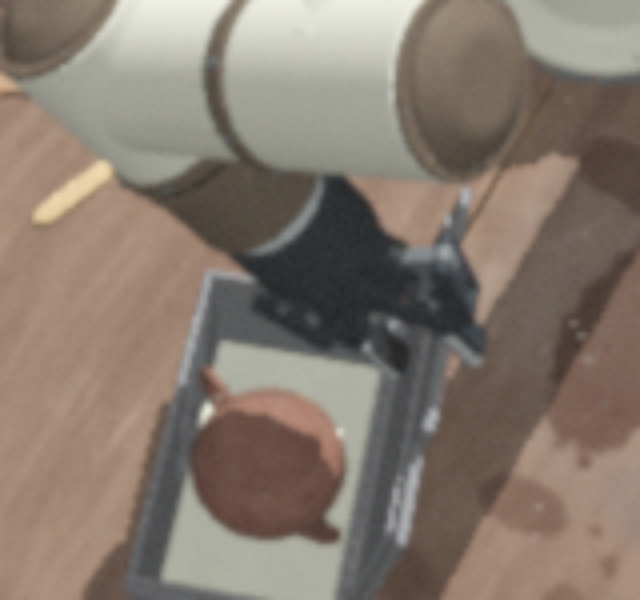

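The front finger (390,345) is inside the cover and the back finger (465,345) behind it, with no contact. Now I'll push forward.

```bash
python3 -m handwheel '[[0,0.004,-0.003,0,0,0,0.1],[0,0.008,-0.006,0,0,0,0.1],[0,0.012,-0.008,0,0,0,0.05],[0,0.016,-0.011,0,0,0,0],[0,0.02,-0.014,0,0,0,-0.05],[0,0.023,-0.016,0,0,0,-0.1],[0,0.026,-0.018,0,0,0,-0.15],[0,0.029,-0.02,0,0,0,-0.15],[0,0.032,-0.022,0,0,0,-0.15]]'; python3 - <<'E'
from h import *
p,d=get_image("scene")
P=cloud("scene",d).reshape(-1,3)-H
a,b,c=P@f,P@e,P[:,2]
m=(abs(b)>75)&(abs(b)<122)&(c>30)&(c<165)&(abs(a)<140)
m2=m&(b>0)
for q in(m&(b>0),m&(b<0)):print(q.sum(),np.median(np.arctan2(c[q],a[q])))
cv2.imwrite("pics/c.png",cv2.resize(p[110:260,240:400],None,fx=4,fy=4))
E
```

```text
clock: 4.5
position: [533.2, 56.5, 258.7]
ee_rot: [0.943, 0.144, -0.045, -0.298]
contact_force: [-1.0, -1.1, -0.1]
gripper_width: 36.3
grasp_force: 0.0
226 1.5604417587989134
113 1.5595700599425308
```

View pics/c.png

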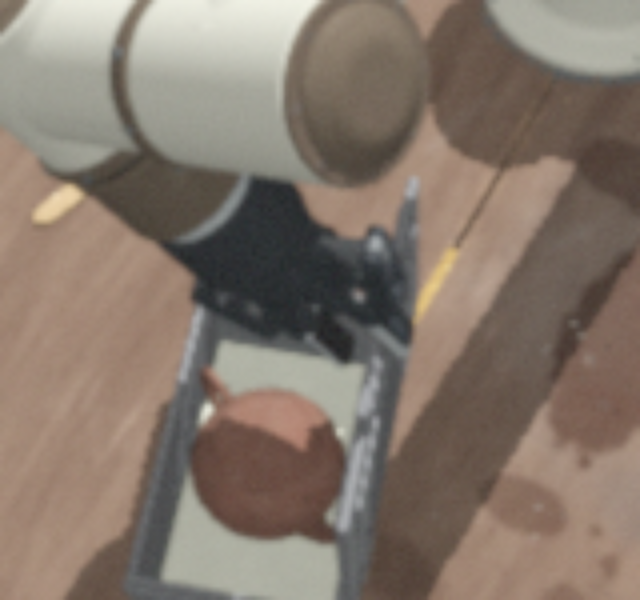

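The cover is nearly upright (1.56 rad), with the back finger against it and the front finger (335,335) a short gap ahead. I'll ease it over.

```bash
cat >m.py <<'E'
from h import *
p,d=get_image("scene")
P=cloud("scene",d).reshape(-1,3)-H
a,b,c=P@f,P@e,P[:,2]
r=np.hypot(a,c)
m=(abs(b)>75)&(abs(b)<120)&(r>40)&(r<152)&(c>3)&(a>-60)
for q in(m&(b>0),m&(b<0)):
    th=np.arctan2(c[q],a[q]);print(q.sum(),np.median(th).round(3),np.percentile(th,[25,75]).round(3))
s=read_state();print(s["clock"],s["position"].round(1),s["contact_force"].round(2),s["gripper_width"])
E
python3 -m handwheel '[[0,0.002,-0.0015,0,0,0,-0.15],[0,0.004,-0.003,0,0,0,-0.15],[0,0.006,-0.0045,0,0,0,-0.15],[0,0.008,-0.006,0,0,0,-0.15],[0,0.01,-0.007,0,0,0,-0.15],[0,0.01,-0.007,0,0,0,-0.15]]'; python3 m.py
```

```text
clock: 5.3
position: [536.9, 44.9, 258.7]
ee_rot: [0.943, 0.143, -0.045, -0.298]
contact_force: [0.2, -0.3, -0.2]
gripper_width: 36.1
grasp_force: 0.2
276 1.406 [1.385 1.433]
167 1.411 [1.388 1.44 ]
5.35 [536.9  45.  258.8] [ 0.19 -0.84 -0.76] 36.05416697525952
```

```bash
cat >w.py <<'E'
import sys
from h import *
# args: th0 th1 a0 a1 s n
th0,th1,a0,a1,sv,n=[float(x) for x in sys.argv[1:7]]
s=read_state();w=s["gripper_width"];p0=s["position"];R0=Ro.from_quat(s["ee_rot"])
def tip(th,a):
    z2=np.array([-np.cos(a),-np.sin(a)])
    return lip(th)+sv*(-lip(th)/175 if th>a else z2)
al=-R0.as_matrix()[2,2];al=np.arcsin(al)
y=R0.as_matrix()[:,1];z=R0.as_matrix()[:,2];t=p0+w/2*y-REC*z-H
print("alpha",al.round(3),"tip fwd,up",(t@f).round(1),t[2].round(1),"r",np.hypot(t@f,t[2]).round(1),"ang",np.arctan2(t[2],t@f).round(3),"lat",(t@e).round(1))
b,_=pose(tip(th0,a0),a0,w,"front");print("offset now",(R0.inv().apply(p0-b)).round(1))
B=b
for k in range(1,int(n)+1):
    x=k/n;p,R=pose(tip(th0+(th1-th0)*x,a0+(a1-a0)*x),a0+(a1-a0)*x,w,"front")
    print(*delta(p,R,B,pose((0,0),a0,w,"front")[1]))
E
python3 w.py 1.41 1.05 .96 .96 20 10
```

```text
alpha 0.958 tip fwd,up 32.4 141.5 r 145.2 ang 1.345 lat 0.5
offset now [ 0.5 12.8  5. ]
[ 0.      0.0051 -0.0023] [0. 0. 0.]
[-0.      0.0102 -0.0045] [0. 0. 0.]
[ 0.      0.0154 -0.0065] [0. 0. 0.]
[ 0.      0.0207 -0.0082] [0. 0. 0.]
[ 0.      0.0261 -0.0098] [0. 0. 0.]
[ 0.      0.0315 -0.0112] [0. 0. 0.]
[ 0.      0.0369 -0.0124] [0. 0. 0.]
[ 0.      0.0424 -0.0134] [0. 0. 0.]
[-0.      0.0479 -0.0142] [0. 0. 0.]
[ 0.      0.0535 -0.0148] [0. 0. 0.]
```

```bash
python3 m.py; python3 -m handwheel '[[0,0,0,0,0,0,-0.15]]'; python3 m.py
```

```text
272 1.41 [1.388 1.439]
169 1.412 [1.389 1.44 ]
5.4 [536.9  45.1 258.8] [ 0.29 -1.12 -0.05] 36.29923780110458
clock: 5.52
position: [536.8, 45.2, 258.8]
ee_rot: [0.943, 0.144, -0.045, -0.298]
contact_force: [0.4, -0.4, 0.4]
gripper_width: 35.9
grasp_force: 0.2
270 1.411 [1.391 1.436]
167 1.416 [1.39  1.444]
5.575 [536.8  45.2 258.8] [ 0.89 -0.21 -0.3 ] 36.153360676845416
```

```bash
python3 -m handwheel '[[0,0.005,-0.002,0,0,0,-0.15],[0,0.01,-0.004,0,0,0,-0.15],[0,0.015,-0.006,0,0,0,-0.15],[0,0.02,-0.008,0,0,0,-0.15],[0,0.025,-0.0095,0,0,0,-0.15],[0,0.03,-0.011,0,0,0,-0.15],[0,0.036,-0.012,0,0,0,-0.15],[0,0.036,-0.012,0,0,0,-0.15],[0,0.036,-0.012,0,0,0,-0.15]]'; python3 m.py;python3 w.py 1.1 .8 .96 .8 28 10; python3 - <<'E'
from h import *
p,d=get_image("scene")
cv2.imwrite("pics/d.png",cv2.resize(p[110:260,240:400],None,fx=4,fy=4))
E
```

```text
clock: 6.7
position: [547.6, 10.4, 247.9]
ee_rot: [0.943, 0.144, -0.045, -0.298]
contact_force: [-1.1, -0.7, 0.0]
gripper_width: 36.4
grasp_force: 0.4
473 1.148 [1.126 1.176]
342 1.151 [1.132 1.18 ]
6.75 [547.5  10.5 247.9] [-0.21 -0.23 -1.01] 36.30425952019187
alpha 0.958 tip fwd,up 68.7 130.6 r 147.5 ang 1.087 lat 0.5
offset now [ 0.4  1.8 -0.8]
[-0.      0.0043 -0.0008] [ 0.016  0.    -0.   ]
[-0.      0.0086 -0.0016] [ 0.032 -0.    -0.   ]
[-0.      0.0129 -0.0021] [0.048 0.    0.   ]
[-0.      0.0173 -0.0026] [0.064 0.    0.   ]
[-0.      0.0216 -0.0029] [0.08 0.   0.  ]
[-0.      0.026  -0.0031] [0.096 0.    0.   ]
[-0.      0.0303 -0.0031] [0.112 0.    0.   ]
[-0.      0.0347 -0.0031] [0.128 0.    0.   ]
[-0.      0.039  -0.0029] [ 0.144 -0.     0.   ]
[-0.      0.0434 -0.0025] [ 0.16 -0.    0.  ]
```

View pics/d.png

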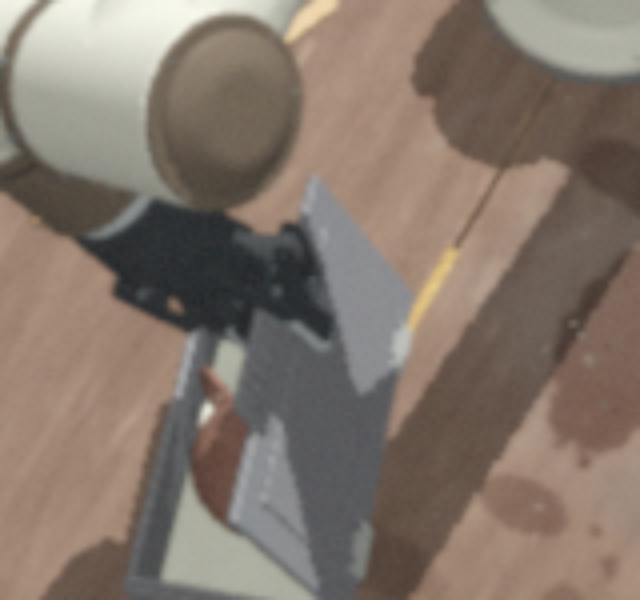

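The cover rests on the front finger at about 1.09 rad: the back finger (300,310) is clear above it and the measured face is the top one. I'll keep lowering, levelling the tool and drawing it out slightly.

```bash
python3 -m handwheel '[[0,0.0043,-0.0015,0.016,0,0,-0.15],[0,0.0086,-0.003,0.032,0,0,-0.15],[0,0.0129,-0.004,0.048,0,0,-0.15],[0,0.0173,-0.005,0.064,0,0,-0.15],[0,0.0216,-0.006,0.08,0,0,-0.15],[0,0.026,-0.007,0.096,0,0,-0.15],[0,0.0303,-0.0075,0.112,0,0,-0.15],[0,0.0347,-0.008,0.128,0,0,-0.15],[0,0.039,-0.0085,0.144,0,0,-0.15],[0,0.0434,-0.009,0.16,0,0,-0.15]]'; python3 m.py;python3 w.py .8 .45 .8 .6 20 10
```

```text
clock: 8.05
position: [559.8, -28.6, 230.2]
ee_rot: [0.916, 0.14, -0.056, -0.373]
contact_force: [0.5, -0.1, -1.7]
gripper_width: 36.1
grasp_force: 0.5
636 0.86 [0.84  0.893]
483 0.864 [0.843 0.897]
8.1 [560.  -29.3 229.5] [ 0.83 -1.69 -1.6 ] 36.39092824892781
alpha 0.797 tip fwd,up 109.1 109.3 r 154.5 ang 0.786 lat 0.5
offset now [0.5 2.1 0.5]
[ 0.      0.0056 -0.0003] [0.02 0.   0.  ]
[ 0.      0.0113 -0.0003] [0.04 0.   0.  ]
[-0.      0.0169 -0.0002] [ 0.06  0.   -0.  ]
[0.     0.0225 0.0002] [ 0.08  0.   -0.  ]
[0.     0.0281 0.0007] [0.1 0.  0. ]
[0.     0.0336 0.0015] [ 0.12  0.   -0.  ]
[0.     0.0391 0.0024] [ 0.14  0.   -0.  ]
[0.     0.0446 0.0036] [ 0.16  0.   -0.  ]
[0.     0.05   0.0049] [0.18 0.   0.  ]
[0.     0.0554 0.0065] [ 0.2  0.  -0. ]
```

```bash
python3 -m handwheel '[[0,0.0056,-0.0007,0.02,0,0,-0.15],[0,0.0113,-0.001,0.04,0,0,-0.15],[0,0.0169,-0.0014,0.06,0,0,-0.15],[0,0.0225,-0.0014,0.08,0,0,-0.15],[0,0.0281,-0.0013,0.1,0,0,-0.15],[0,0.0336,-0.001,0.12,0,0,-0.15],[0,0.0391,-0.0004,0.14,0,0,-0.15],[0,0.0446,0.0004,0.16,0,0,-0.15],[0,0.05,0.001,0.18,0,0,-0.15],[0,0.0554,0.0025,0.2,0,0,-0.15]]'; python3 m.py;python3 w.py .45 .15 .6 .6 16 10
```

```text
clock: 9.35
position: [571.2, -64.9, 189.6]
ee_rot: [0.874, 0.133, -0.07, -0.463]
contact_force: [-0.1, 0.5, -2.2]
gripper_width: 36.5
grasp_force: 0.6
737 0.522 [0.499 0.559]
553 0.526 [0.501 0.562]
9.4 [571.1 -65.4 188.3] [ 2.12 -1.46 -1.56] 36.38975974804544
alpha 0.596 tip fwd,up 144.7 65.0 r 158.6 ang 0.422 lat 0.4
offset now [0.4 1.9 0.8]
[0.     0.0052 0.0009] [0. 0. 0.]
[0.     0.0103 0.0019] [0. 0. 0.]
[0.     0.0154 0.0031] [0. 0. 0.]
[0.     0.0205 0.0044] [0. 0. 0.]
[0.     0.0256 0.0059] [0. 0. 0.]
[0.     0.0306 0.0075] [0. 0. 0.]
[-0.      0.0355  0.0093] [0. 0. 0.]
[-0.      0.0404  0.0112] [0. 0. 0.]
[0.     0.0452 0.0132] [0. 0. 0.]
[0.     0.05   0.0155] [0. 0. 0.]
```

```bash
python3 -m handwheel '[[0,0.005,0.0009,0,0,0,-0.15],[0,0.01,0.0019,0,0,0,-0.15],[0,0.015,0.003,0,0,0,-0.15],[0,0.02,0.0044,0,0,0,-0.15],[0,0.025,0.0059,0,0,0,-0.15],[0,0.03,0.0072,0,0,0,-0.15],[0,0.035,0.009,0,0,0,-0.15],[0,0.04,0.011,0,0,0,-0.15],[0,0.044,0.0125,0,0,0,-0.15],[0,0.048,0.014,0,0,0,-0.15]]'; python3 m.py;python3 w.py .16 -.04 .6 .6 16 10;python3 - <<'E'
from h import *
p,d=get_image("scene")
cv2.imwrite("pics/e.png",cv2.resize(p[110:290,220:400],None,fx=3,fy=3))
E
```

```text
clock: 10.65
position: [575.8, -79.2, 142.0]
ee_rot: [0.874, 0.133, -0.07, -0.462]
contact_force: [-1.0, 0.6, -0.7]
gripper_width: 36.5
grasp_force: 0.6
739 0.242 [0.216 0.286]
550 0.249 [0.221 0.29 ]
10.7 [575.7 -79.2 141.4] [ 1.35 -0.52 -2.3 ] 36.35580229428157
alpha 0.598 tip fwd,up 159.3 18.2 r 160.4 ang 0.114 lat 0.7
offset now [0.7 0.4 0.5]
[0.     0.0032 0.0015] [0. 0. 0.]
[-0.      0.0063  0.0031] [0. 0. 0.]
[-0.      0.0094  0.0048] [0. 0. 0.]
[0.     0.0124 0.0065] [0. 0. 0.]
[0.     0.0154 0.0082] [0. 0. 0.]
[-0.      0.0184  0.0101] [0. 0. 0.]
[0.     0.0214 0.012 ] [0. 0. 0.]
[-0.      0.0243  0.0139] [0. 0. 0.]
[0.     0.0271 0.0159] [0. 0. 0.]
[-0.     0.03   0.018] [0. 0. 0.]
```

View pics/e.png

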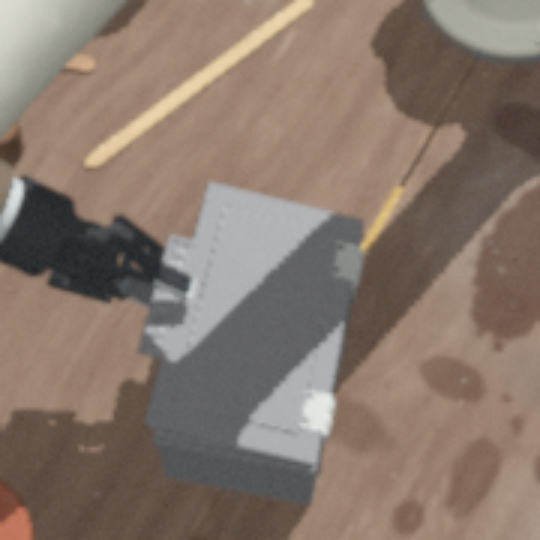

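The lip is held between the jaws at about (165,295), cover at roughly 0.16 rad, upper finger just above it. Last lowering, slowly.

```bash
python3 -m handwheel '[[0,0.0032,0.0012,0,0,0,-0.15],[0,0.0063,0.0025,0,0,0,-0.15],[0,0.0094,0.004,0,0,0,-0.15],[0,0.0124,0.0055,0,0,0,-0.15],[0,0.0154,0.007,0,0,0,-0.15],[0,0.0184,0.0085,0,0,0,-0.15],[0,0.021,0.01,0,0,0,-0.15],[0,0.0235,0.0115,0,0,0,-0.15],[0,0.026,0.013,0,0,0,-0.15],[0,0.028,0.0145,0,0,0,-0.15]]'; python3 m.py;python3 w.py 0 0 .6 .6 16 1;python3 - <<'E'
from h import *
p,d=get_image("scene")
cv2.imwrite("pics/f.png",cv2.resize(p[110:290,220:400],None,fx=3,fy=3))
E
```

```text
clock: 12.0
position: [576.9, -83.1, 111.1]
ee_rot: [0.874, 0.133, -0.07, -0.462]
contact_force: [0.4, -0.1, -1.1]
gripper_width: 36.3
grasp_force: 0.0
709 0.099 [0.068 0.139]
538 0.097 [0.073 0.141]
12.05 [576.8 -82.9 110.8] [ 0.17 -0.52 -0.43] 36.509135705602645
alpha 0.598 tip fwd,up 163.3 -12.5 r 163.7 ang -0.076 lat 0.6
offset now [0.6 3.7 0.7]
[0. 0. 0.] [0. 0. 0.]
```

View pics/f.png

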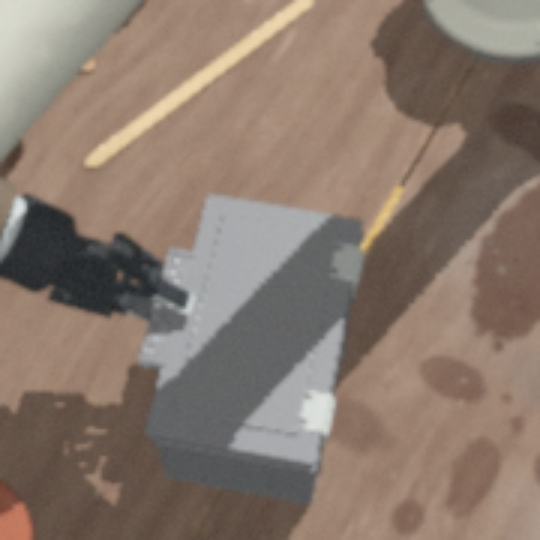

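The cover looks flat and the finger is unloaded. I'll withdraw horizontally away from the box, then up.

```bash
python3 -m handwheel '[[0,0.003,-0.004,0,0,0,-0.15],[0,0.009,-0.013,0,0,0,-0.15],[0,0.016,-0.024,0,0,0,-0.15],[0,0.024,-0.036,0,0,0,-0.15],[0,0.033,-0.05,0,0,0,-0.15],[0,0.034,-0.06,0,0,0,-0.15],[0,0.02,-0.09,0,0,0,-0.15],[0,-0.01,-0.12,0,0,0,-0.15],[0,-0.04,-0.15,0,0,0,-0.15],[0,-0.04,-0.15,0,0,0,-0.15]]'; python3 m.py; python3 - <<'E'
from h import *
import cv2
p,d=get_image("scene")
cv2.imwrite("pics/g.png",cv2.resize(p[90:290,160:400],None,fx=3,fy=3))
P=cloud("scene",d).reshape(-1,3);Q=P-H
a,b=Q@f,Q@e
m=(abs(b)<115)&(P[:,2]>60)&(a>10)&(a<150)
C=np.linalg.lstsq(np.c_[a[m],np.ones(m.sum())],P[m,2],rcond=None)[0];print("slope",C)
r=P[(P[:,2]>98)&(P[:,2]<130)&(abs(b)<140)&(abs(a-70)<130)]
print(cv2.minAreaRect(r[:,:2].astype(np.float32)))
E
```

```text
clock: 13.35
position: [608.1, -181.5, 233.2]
ee_rot: [0.875, 0.135, -0.066, -0.459]
contact_force: [-0.9, -0.2, 0.1]
gripper_width: 36.7
grasp_force: 0.0
716 0.096 [0.07  0.137]
539 0.096 [0.07  0.143]
13.4 [ 607.4 -180.6  230.9] [ 0.57  0.92 -1.62] 36.08192841160217
slope [ -1.0577343  285.50527945]
((557.6611328125, -25.286819458007812), (247.91847229003906, 178.54421997070312), 17.22687530517578)
```

View pics/g.png

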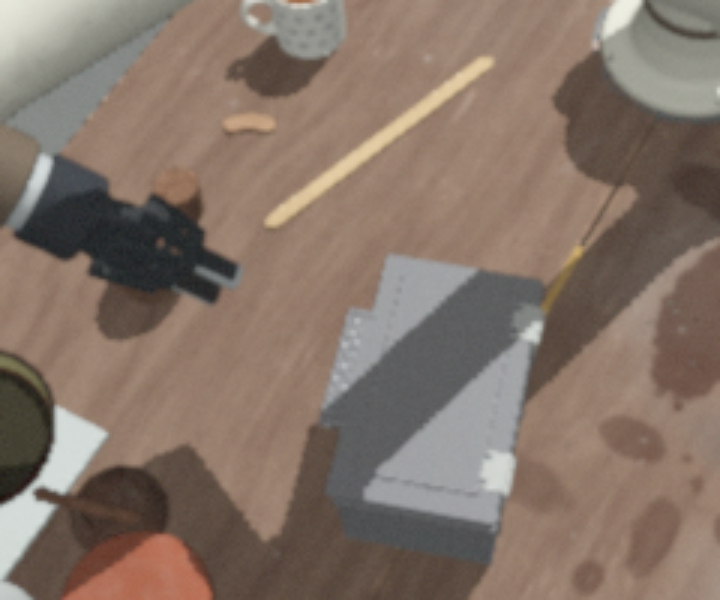

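The cover is shut with its lip at (345,365), the box has not moved, and the hand (200,260) is well clear above the formers.

```bash
python3 -m handwheel '[[0,0,0,0,0,0,-0.15],[0,0,0,0,0,0,-0.15]]'; python3 -c "
from bench import *;print(job_done())"
```

```text
clock: 13.7
position: [606.6, -179.5, 227.3]
ee_rot: [0.874, 0.133, -0.071, -0.463]
contact_force: [-0.1, 0.3, 0.8]
gripper_width: 36.2
grasp_force: 0.0
the job is handed in; nothing more can be done
None
```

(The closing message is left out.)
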